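# Level the worktop shelf and hold the spirit level down

### The job

The low white shelf on the worktop leans: slide the clear guard fully open along its rails, turn the black knob of the levelling foot under it until the bubble of the spirit level stands in the middle between its two marks, then slide the guard fully shut again. Last, press the spirit level down on the shelf from above where it stands, firmly but gently (about 10 N), with the bubble still in the middle, and finish while still pressing: do not let go. Leave the salt shaker, the mug and the tin alone.

Things in the scene. Friction and masses are not known exactly. Their poses are not given: they have to be found in the camera images.
- stand: Low fixed shelf; origin on the worktop. White deck, top 60 mm up when level, spanning x -112 to +92, y -195 to +195 mm in this frame; hinged about x at its left end (y +165, 40 mm up). A screw foot at the right (x -50, y -125) lifts that end, which starts low by 5 to 10 mm (lean up to 0.035 rad). The points ride on the deck. Yaw within 0.2 rad.
- foot_grip (a point): On the axis of the foot's knob, 24 mm over the deck: where to grip. Black ribbed upright cylinder, 42 mm across (46 over the ribs), 3 to 33 mm over the deck. Clockwise from above raises the deck's right end (the knob rises with it, 5.2 mm per rad) and moves the bubble right (to -y), 8.4 mm per rad. Needs 1.0 to 1.8 rad. Stiff (0.12 N m), stays put. The shut guard covers it.
- guard_grip (a point): Grip point of the guard, in an upright aluminium fin 12 mm thick along the stand's y, 44 mm along its x, 30 mm tall (from 18 mm below this point to 12 mm above). The fin stands on a clear hood (112 x 90 mm, top 42 mm over the deck) that covers the knob. The point is 60 mm over the deck, right above the knob when shut.
- guard (a joint): Slide of the guard along the stand's +y (to the left): 0 m = fully shut (stop), 0.13 m = fully open (stop). Starts at 0 to 0.025. Friction about 1.2 N; stays where left.
- spirit_level: Loose spirit level on the rear of the deck, 150 mm long (its y, along the stand's y within 0.1 rad), 26 wide, 40 tall, 0.25 kg; origin in the middle of its underside. Aluminium, black end caps (tops 40 mm up). On its flat solid top (37 mm up) lies a green vial with two black marks 23 mm apart and a white bubble 18 mm long. Press it at the middle of the top.
- bubble (a joint): Position of the bubble's centre along the spirit level's y: 0 = in the middle between the marks, positive towards its +y end (left). Settles within about 1 s after the shelf moves. Starts at about +0.008 to +0.016 m (the left end is high).
- salt: Salt shaker, 44 x 44 x 90 mm, origin under its centre: bystander.
- mug: White mug with a handle, 82 x 112 x 94 mm, origin under its centre: bystander.
- corn: Food tin, 76 mm across, 110 mm tall, origin under its centre: bystander.

How it is judged:
By the outcome, as a careful person would: the job done as asked, in the order asked, and still so for the second after the job is handed in, while the arm keeps its last pose, push and grip.
It also fails if it takes over 72 s, if anything falls off the work surface, if the arm or the gripper's body presses on something with over 40 N, if the wrist force passes 120 N, or if a joint passes its speed limit or range.

### The arm

A 6-joint arm with a two-finger parallel gripper is mounted at the origin on a cart in front of the work surface, level with it; the furniture and walls round the work are solid. World frame = base frame: x ahead of the robot, y to its left, z up, the work surface at z = 0. Lengths are in m, angles in rad, forces in N, time in s.
With the tool pointing down it reaches from about 0.275 to 0.75 m from the base axis. Payload 10.2 kg.
Tool frame: the origin (TCP) lies midway between the tips of the shut fingers; the grasp point (between the pads) lies manip.grip_depth behind it (manip.grip_depth is the distance from the TCP to the grasp point, in m); z points along the fingers, y is the line along which they close (so a half turn about z gives the same grasp; the last joint's range is limited). The gripper opens to 88 mm and grips with 3 to 60 N. Pads are 18 mm wide; open, the fingers measure 123 mm over their backs; the gripper's body (75 mm by 187 mm) begins 45 mm behind the grasp point.
Start: joints at [-1.559, 0.313, 1.498, -0, 1.331, -0.223], TCP at [0.122, -0.511, 0.239] pointing down, gripper open.
Joint ranges: [-2.94, 2.94], [-0.97, 2.17], [0.19, 2.56], [-1.23, 4.37], [0.02, 3.11], [-2.88, 2.88]. Speed limits (rad/s): [2.39, 2.39, 3.01, 3.14, 3.14, 3.14].

### API

Orientations are given as a rotation vector (axis times angle).
In Python, from station import readout, viewer, workorder, manip gives the robot as it stands.
- The arm moves only by the tool move_arm, never from a script. Its argument "steps" is a list of rows, each a list of 3 entries, a list of its own where there are three numbers: the turn, a rotation vector about the tool's x, y, z in parts of the range, where 1.0 means 2 pi rad, then the shift along the tool's x, y, z in normalised numbers (1 is 600 mm), then the finger opening in mm, from 0 to 88.1. A call has 1 to 8 rows; each row is the pose to reach, as a shift and turn from the pose commanded when the call began, along the tool's axes at that moment; what a row does not reach only later rows make up. A row lasts 1/12 s, in which the tool goes at most 41.7 mm and 7.16 degrees, less where a joint would pass 70% of its speed; a pose out of reach is approached as far as the arm can. No shift or turn number may pass 1 either way. A call with a gripper value outside its range is refused whole. The fingers move at their own pace and stop on an object; "squeeze" is the grip in N (left out, the last holds). Time passes only in rows, so rows that repeat a pose let the fingers close. It gives the time, the measured TCP pose, the force, the opening and the grip force at its end, in the units of the state.
- readout.sense(): the state, without advancing time (a new reading comes with each control period).
- viewer.get_image(name): name is "side" or "top" or "wrist"; returns the picture (384x512x3 uint8, blue, green, red); there is no depth.
- viewer.camera_params(name): a dict with "vfov" (degrees; the focal length in pixels is half the picture's height over the tangent of half this angle, whatever the lens; pixels are square), "cx", "cy" (the principal point, pixels), "R" (3x3) and "t" (3): a world point X has camera coordinates R X + t. Camera axes: x right, y down, z forward; pixel columns grow to the right and rows downward; lengths in m; the calibration is good to about 2 mm. A picture is of the moment at which its call begins: read the wrist's pose just before it. camera_params takes no time and is no camera call; for the wrist camera it gives the pose at the moment of the call.
- workorder.hand_in(): hands the job in; it is judged then, once.
The state is a dict: "t": time; "joint_positions": joint angles; "joint_velocities": joint speeds; "effort": joint torques, N m; "ee_pos": TCP position; "eef_rot": TCP orientation; "wrist_force": force on the tool from outside, world axes, zero at the start; "ft_torque": the same for the moment, N m; "opening": finger opening in m; "grip_force": force on a finger pad.
Only numpy, scipy, OpenCV 4.12 (cv2) and the standard library are available. Lean on these libraries where they do the work, as an engineer would, in place of code of your own. Each camera call takes 0.05 s, during which the arm holds its last target. There are 200 camera calls.

## Working session

There is one attempt and no reset: what is moved stays moved. The work goes in short steps, Python scripts to look and compute and a tool call to move; the robot and the scene stay as the last step left them, time stands still between calls to the robot, and variables do not carry over. Pictures are saved under pics/ and viewed, at most 10 in all, crops included, and the job is handed in when it is done.

Besides the shell and the picture viewer there is one more tool, called after ">>>" as name(argument=value, ...) on one line, values as JSON. move_arm: Moves the arm, as the interface text tells. Its arguments: {"type":"object","properties":{"steps":{"type":"array"},"squeeze":{"type":"number"}},"required":["steps"]}

```bash
ls; mkdir -p pics
python3 - <<'E'
from station import readout, viewer, workorder, manip
import cv2,numpy as np
s=readout.sense();print(s['ee_pos'],s['eef_rot'],manip.grip_depth,s['t'])
a=viewer.get_image('top');b=viewer.get_image('side')
cv2.imwrite('pics/top0.png',a);cv2.imwrite('pics/side0.png',b)
for n in('top','side','wrist'):
    print(n,viewer.camera_params(n))
E
```

```text
pics
[ 0.12213937 -0.51033334  0.23816915] [-3.11870161e+00 -3.67852045e-01 -2.51979324e-04] 0.0187 0.0
top {'vfov': 42.35398695377635, 'cx': 259.35570918851425, 'cy': 199.85292873069372, 'R': array([[-3.74722515e-01, -9.27136998e-01,  1.54202180e-04],
       [-7.31103015e-01,  2.95388843e-01, -6.15007164e-01],
       [ 5.70150346e-01, -2.30569769e-01, -7.88521505e-01]]), 't': array([0.20261109, 0.46143166, 1.65132296])}
side {'vfov': 48.709314543441224, 'cx': 257.8508361730511, 'cy': 193.07277806207, 'R': array([[ 0.97868278, -0.20515576, -0.0095462 ],
       [-0.1306409 , -0.58600267, -0.79970859],
       [ 0.15847072,  0.78390815, -0.60031245]]), 't': array([-0.55133122,  0.14626946,  1.51087316])}
wrist {'vfov': 66.39349972845329, 'cx': 252.7574318493131, 'cy': 188.57580120582926, 'R': array([[ 2.32467918e-01, -9.72603632e-01, -9.17598783e-04],
       [-9.26702468e-01, -2.21783017e-01,  3.03372426e-01],
       [-2.95264631e-01, -6.96740153e-02, -9.52871623e-01]]), 't': array([-0.52420379, -0.04096519,  0.39110506])}
```

View pics/top0.png

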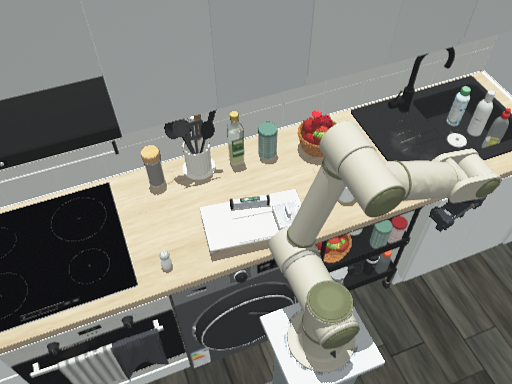

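View pics/side0.png

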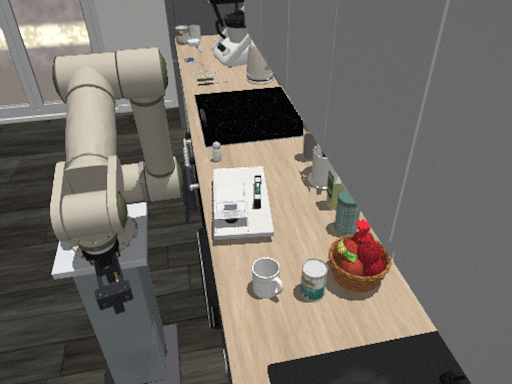

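Top view: the shelf is at px (200–310, 193–248), with the level at (250,202) and the guard at (288,212). Side view: the shelf is at (213–270, 168–236), with the guard at (232,208), the level at (257,192), the mug at (266,278) and the tin at (314,280).

```bash
cat > h.py <<'E'
import numpy as np,cv2
from station import readout, viewer, manip
from scipy.spatial.transform import Rotation as Ro
def ray(P,px):
    f=192/np.tan(np.radians(P['vfov'])/2)
    d=np.array([(px[0]-P['cx'])/f,(px[1]-P['cy'])/f,1.]);R=np.array(P['R'])
    return -R.T@np.array(P['t']),R.T@d
def onz(P,px,z):
    c,d=ray(P,px);return c+d*(z-c[2])/d[2]
def tri(*o):
    A=np.zeros((3,3));b=np.zeros(3);L=[]
    for P,px in o:
        c,d=ray(P,px);d=d/np.linalg.norm(d);M=np.eye(3)-np.outer(d,d);A+=M;b+=M@c;L.append((M,c))
    X=np.linalg.solve(A,b);return X,[round(1e3*np.linalg.norm(M@(X-c)),1) for M,c in L]
def proj(P,X):
    f=192/np.tan(np.radians(P['vfov'])/2);q=np.array(P['R'])@X+P['t'];return np.array([P['cx']+f*q[0]/q[2],P['cy']+f*q[1]/q[2]])
def rel(pos,rot):
    "shift (mm) and turn in the tool axes to get TCP to pos, Rotation rot"
    s=readout.sense();R=Ro.from_rotvec(s['eef_rot'])
    return np.round((R.inv()*rot).as_rotvec(),4),np.round(1e3*R.inv().apply(np.array(pos)-s['ee_pos']),1)
E
python3 - <<'E'
from h import *
T=viewer.camera_params('top');S=viewer.camera_params('side')
for n,p,z in (('tl',(215,168),.06),('tr',(265,168),.06),('br',(271,234),.05),('bl',(214,236),.05),('guard',(232,205),.1),('lev',(257,192),.1),('mug',(266,278),.05),('tin',(314,280),.05),('salt',(216,152),.05)): print('S',n,onz(S,p,z).round(3))
for n,p,z in (('l',(202,207),.06),('bl',(210,247),.06),('r',(297,193),.05),('lev',(250,202),.1),('guard',(290,210),.1)): print('T',n,onz(T,p,z).round(3))
s=readout.sense();R=Ro.from_rotvec(s['eef_rot']);print(R.as_matrix().round(3))
W=viewer.camera_params('wrist');R2=np.array(W['R']);c=-R2.T@W['t'];print('cam in tool',R.inv().apply(c-s['ee_pos']), (R2@R.as_matrix()).round(3))
E
```

```text
S tl [0.436 0.246 0.06 ]
S tr [0.636 0.201 0.06 ]
S br [ 0.571 -0.181  0.05 ]
S bl [ 0.382 -0.15   0.05 ]
S guard [ 0.46 -0.06  0.1 ]
S lev [ 0.56  -0.005  0.1  ]
S mug [ 0.512 -0.368  0.05 ]
S tin [ 0.65  -0.406  0.05 ]
S salt [0.458 0.386 0.05 ]
T l [0.626 0.205 0.06 ]
T bl [0.441 0.234 0.06 ]
T r [ 0.558 -0.168  0.05 ]
T lev [0.55  0.035 0.1  ]
T guard [ 0.459 -0.09   0.1  ]
[[ 0.973  0.233  0.   ]
 [ 0.233 -0.973  0.001]
 [ 0.    -0.001 -1.   ]]
cam in tool [ 0.07951301 -0.00036321 -0.14635297] [[-0.     1.    -0.   ]
 [-0.953 -0.    -0.304]
 [-0.304  0.     0.953]]
```

```bash
cat >> h.py <<'E'
def down(yaw): return Ro.from_euler('z',yaw)*Ro.from_euler('x',np.pi)
def grab(name):
    P=viewer.camera_params('wrist');i=viewer.get_image('wrist');cv2.imwrite(f'pics/{name}.png',i);np.save(f'pics/{name}.npy',P,allow_pickle=True);return P,i
E
python3 -c "
from h import *
print(rel([.46,-.03,.25],down(-.135)))"
```

```text
(array([-1.100e-03, -1.000e-04,  3.698e-01]), array([ 440.3, -388.6,  -11.2]))
```

The manual's scale: shifts go in shares of 600 mm and turns go in shares of 2 pi rad. Converting my numbers, 240 mm is 0.4, -212 mm is -0.3533, 0.37 rad is 0.0589.

>>> move_arm(steps=[[[0,0,0.0095],[0.05,-0.0433,-0.0183],88],[[0,0,0.0191],[0.1,-0.0883,-0.0183],88],[[0,0,0.0286],[0.15,-0.1333,-0.0183],88],[[0,0,0.0382],[0.2,-0.1767,-0.0183],88],[[0,0,0.0477],[0.25,-0.22,-0.0183],88],[[0,0,0.0589],[0.3,-0.265,-0.0183],88],[[0,0,0.0589],[0.35,-0.3083,-0.0183],88],[[0,0,0.0589],[0.4,-0.3533,-0.0183],88]])

```text
t: 0.77
ee_pos: [0.3068, -0.2468, 0.2497]
eef_rot: [-3.134, 0.214, -0.0]
wrist_force: [0.8, -0.9, -0.0]
opening: 0.0879
grip_force: 0.0
```

```bash
python3 -c "
from h import *
print(rel([.46,-.03,.25],down(-.135)),readout.sense()['t'])"
```

```text
(array([-0.    , -0.0001, -0.0011]), array([ 122.4, -235.6,   -0.3])) 0.7667
```

Converted, -235 mm is -0.3917, 122 mm is 0.2033.

>>> move_arm(steps=[[[0,0,0],[0.03,-0.0583,0],88],[[0,0,0],[0.06,-0.1167,0],88],[[0,0,0],[0.09,-0.175,0],88],[[0,0,0],[0.12,-0.2333,0],88],[[0,0,0],[0.15,-0.2917,0],88],[[0,0,0],[0.18,-0.35,0],88],[[0,0,0],[0.2033,-0.3917,0],88],[[0,0,0],[0.2033,-0.3917,0],88]])

```text
t: 1.43
ee_pos: [0.4604, -0.0287, 0.2493]
eef_rot: [-3.134, 0.205, 0.0]
wrist_force: [0.2, -0.7, -0.2]
opening: 0.0879
grip_force: 0.0
```

```bash
python3 -c "
from h import *
P,i=grab('w1');s=readout.sense();print(s['ee_pos'],s['t'],s['joint_positions'])"
```

```text
[ 0.45929939 -0.03040222  0.24920477] 1.4833 [-3.21577898e-01  1.61557780e-01  1.66263703e+00  1.01016743e-04
  1.31846694e+00  1.38051129e+00]
```

View pics/w1.png

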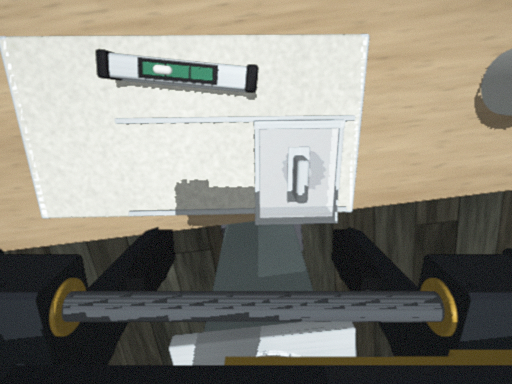

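The guard is at px (255–340, 120–222), with its fin at (300,172). The level runs from (97,64) to (258,78), with the bubble left at (163,69).

Run:
```python
from h import *
P=np.load('pics/w1.npy',allow_pickle=True).item()
f=onz(P,(301,172),.12);print(f, onz(P,(163,69),.09),onz(P,(178,70),.09))
for p in ((6,38),(368,36),(350,218),(42,216)): print(onz(P,p,.055).round(4))
print(rel([f[0],f[1],.2],down(-.135)))
```

```text
[ 0.46262438 -0.07535511  0.12      ] [0.57424892 0.04469901 0.09      ] [0.57147111 0.03049207 0.09      ]
[0.6293 0.2106 0.055 ]
[ 0.5817 -0.1653  0.055 ]
[ 0.377  -0.1403  0.055 ]
[0.4301 0.2432 0.055 ]
(array([-0.0003,  0.001 ,  0.0037]), array([ 9.2, 44.1, 49.2]))
```

Converted, 49 mm is 0.0817, 44 mm is 0.0733.

>>> move_arm(steps=[[[0,0,0],[0.0083,0.0367,0.0417],88],[[0,0,0],[0.015,0.0733,0.0817],60],[[0,0,0],[0.015,0.0733,0.0817],60],[[0,0,0],[0.015,0.0733,0.0817],60]])

```text
t: 1.82
ee_pos: [0.4609, -0.0781, 0.2001]
eef_rot: [-3.133, 0.217, 0.004]
wrist_force: [0.9, 0.1, 1.1]
opening: 0.0698
grip_force: 0.0
```

```bash
python3 -c "
from h import *
P,i=grab('w2');s=readout.sense();print(s['ee_pos'],s['t'])
a=cv2.imread('pics/w1.png')[110:230,240:360]
cv2.imwrite('pics/c2.png',np.hstack([cv2.resize(a,(400,400),interpolation=cv2.INTER_CUBIC),cv2.resize(i[60:260,150:350],(400,400),interpolation=cv2.INTER_CUBIC)]))"
```

```text
[ 0.46142255 -0.0775274   0.2010595 ] 1.8667
```

View pics/c2.png

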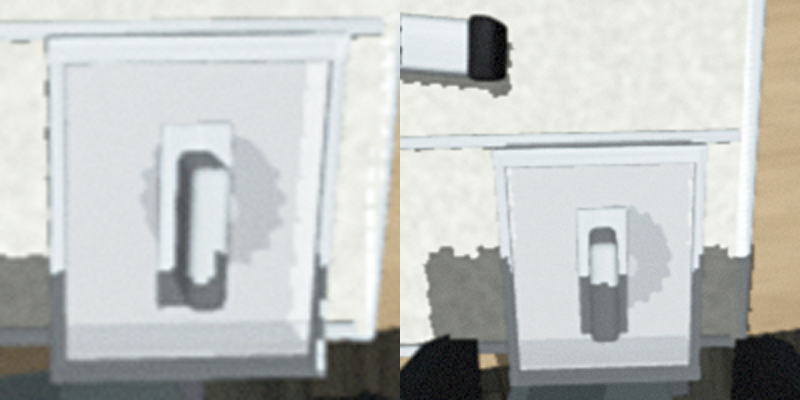

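Fin top in the right crop is at x 588–618, rows 227–340. In the left crop it is at x 190–228, rows ~152–308. The guard is nearly shut.

Run:
```python
from h import *
A=np.load('pics/w1.npy',allow_pickle=True).item();B=np.load('pics/w2.npy',allow_pickle=True).item()
a=lambda x,y:(240+x*.3,110+y*.3)
b=lambda x,y:(150+(x-400)*.5,60+y*.5)
for n,p,q in (('near',(208,308),(603,340)),('far',(205,152),(603,228)),('nearR',(228,308),(618,340)),('hoodTL',(50,37),(495,151)),('hoodTR',(347,37),(706,151)),('hoodBR',(325,375),(698,378)),('hoodBL',(52,380),(510,382))):
    print(n,*tri((A,a(*p)),(B,b(*q))))
S=viewer.camera_params('side');print(onz(A,a(207,230),.12),onz(B,b(603,284),.12))
c=np.mean([[.6293,.2106],[.5817,-.1653],[.377,-.1403],[.4301,.2432]],0);print(c)
```

```text
near [ 0.43479415 -0.07295006  0.12800871] [np.float64(0.5), np.float64(0.5)]
far [ 0.47652848 -0.07864645  0.10825237] [np.float64(0.5), np.float64(0.5)]
nearR [ 0.43344325 -0.07894991  0.12675384] [np.float64(0.4), np.float64(0.4)]
hoodTL [ 0.5138029  -0.03731586  0.09558752] [np.float64(0.4), np.float64(0.4)]
hoodTR [ 0.50187435 -0.12571733  0.09584664] [np.float64(0.8), np.float64(0.8)]
hoodBR [ 0.39536742 -0.11278745  0.0997543 ] [np.float64(0.7), np.float64(0.7)]
hoodBL [ 0.40373271 -0.02337578  0.09641827] [np.float64(0.6), np.float64(0.6)]
[ 0.45545783 -0.07584896  0.12      ] [ 0.45656425 -0.07571844  0.12      ]
[0.504525 0.03705 ]
```

```bash
python3 -c "
from h import *
print(rel([.455,-.0755,.103],down(-.134)))"
```

```text
(array([-0.0002,  0.0003, -0.0029]), array([-6.6, -1.1, 98.1]))
```

Converted, 98 mm is 0.1633, 85 mm is 0.1417.

>>> move_arm(steps=[[[0,0,0],[-0.005,-0.0017,0.05],44],[[0,0,0],[-0.01,-0.0017,0.1],44],[[0,0,0],[-0.01,-0.0017,0.1417],44],[[0,0,0],[-0.01,-0.0017,0.1633],44],[[0,0,0],[-0.01,-0.0017,0.1633],0],[[0,0,0],[-0.01,-0.0017,0.1633],0],[[0,0,0],[-0.01,-0.0017,0.1633],0]], squeeze=20)

```text
t: 2.45
ee_pos: [0.4568, -0.0753, 0.1044]
eef_rot: [3.134, -0.212, 0.004]
wrist_force: [1.0, -0.4, 0.1]
opening: 0.0265
grip_force: 0.0
```

Converted, -35 mm is -0.0583, -20 mm is -0.0333.

>>> move_arm(steps=[[[0,0,0],[0,0,0],0],[[0,0,0],[0,0,0],0],[[0,0,0],[0,0,0],0],[[0,0,0],[0,0,0],0],[[0,0,0],[0,-0.0167,0],0],[[0,0,0],[0,-0.0333,-0.0008],0],[[0,0,0],[0,-0.0583,-0.0017],0]])

```text
t: 3.03
ee_pos: [0.4608, -0.0409, 0.1048]
eef_rot: [3.133, -0.213, 0.001]
wrist_force: [-4.6, -0.7, 10.1]
opening: 0.0118
grip_force: 19.9
```

Converted, -85 mm is -0.1417, -75 mm is -0.125.

>>> move_arm(steps=[[[0,0,0],[-0.0008,-0.025,-0.0017],0],[[0,0,0],[-0.0008,-0.05,-0.0025],0],[[0,0,0],[-0.0008,-0.075,-0.0033],0],[[0,0,0],[-0.0008,-0.1,-0.004],0],[[0,0,0],[-0.0008,-0.125,-0.0047],0],[[0,0,0],[-0.0008,-0.1417,-0.005],0]])

```text
t: 3.53
ee_pos: [0.4711, 0.0441, 0.1075]
eef_rot: [3.133, -0.209, -0.002]
wrist_force: [-13.1, -39.3, 7.9]
opening: 0.0138
grip_force: 19.8
```

>>> move_arm(steps=[[[0,0,0],[0,0,0],0],[[0,0,0],[0,0,0],0]])

```text
t: 3.7
ee_pos: [0.4709, 0.0427, 0.1074]
eef_rot: [3.131, -0.21, -0.003]
wrist_force: [-8.8, -10.3, 9.7]
opening: 0.0119
grip_force: 19.8
```

Converted, -4 mm is -0.0067, -2 mm is -0.0033.

>>> move_arm(steps=[[[0,0,0],[0,-0.0033,-0.0005],0],[[0,0,0],[0,-0.0067,-0.0005],0],[[0,0,0],[0,-0.0067,-0.0005],0]])

```text
t: 3.95
ee_pos: [0.4709, 0.0432, 0.1074]
eef_rot: [3.125, -0.208, -0.006]
wrist_force: [-12.9, -35.6, 7.1]
opening: 0.0124
grip_force: 19.8
```

Converted, 110 mm is 0.1833, -105 mm is -0.175.

>>> move_arm(steps=[[[0,0,0],[0,0.0067,0],40],[[0,0,0],[0,0.0067,0],40],[[0,0,0],[0,0.0067,0],40],[[0,0,0],[0,0.0067,-0.0667],60],[[0,0,0],[0,0.0167,-0.1333],70],[[0,0,0],[-0.0033,0.075,-0.175],70],[[0,0,0],[-0.0067,0.1333,-0.175],70],[[0,0,0],[-0.0067,0.1833,-0.175],70]])

```text
t: 4.62
ee_pos: [0.4535, -0.0619, 0.2138]
eef_rot: [3.133, -0.21, 0.006]
wrist_force: [0.4, 0.4, -0.0]
opening: 0.0638
grip_force: 0.0
```

>>> move_arm(steps=[[[0,0,0],[0,0,0],70],[[0,0,0],[0,0,0],70]])

```text
t: 4.78
ee_pos: [0.4533, -0.0613, 0.2122]
eef_rot: [-3.134, 0.216, -0.0]
wrist_force: [-0.1, 0.1, 0.2]
opening: 0.0701
grip_force: 0.0
```

```bash
python3 -c "
from h import *
P,i=grab('w3');s=readout.sense();print(s['ee_pos'],s['eef_rot'],s['t'],s['wrist_force'])"
```

```text
[ 0.45341612 -0.06034111  0.21202997] [-3.13386900e+00  2.13155610e-01 -1.79826831e-05] 4.8333 [ 0.39584317 -0.78577914 -1.38279003]
```

View pics/w3.png

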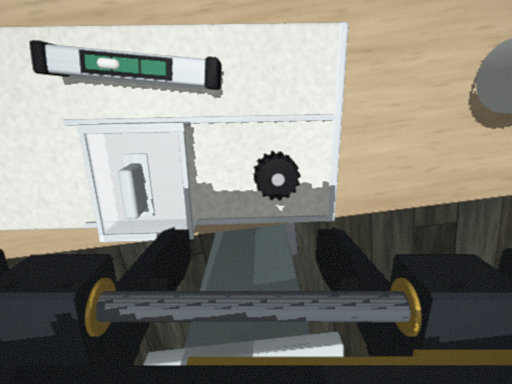

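The knob is at px (277,176) and the guard is open at (85–192, 125–240). The bubble at (107,63) is left of the vial's middle at (126,65).

```bash
cat >> h.py <<'E'
def bubble(P,i,z=.098):
    g=i.astype(int);B,G,R=g[...,0],g[...,1],g[...,2]
    m=((G>R+25)&(G>40)).astype(np.uint8);m[260:]=0
    m=cv2.morphologyEx(m,cv2.MORPH_CLOSE,np.ones((5,21)))
    n,l,st,c=cv2.connectedComponentsWithStats(m);k=1+np.argmax(st[1:,4]);v=l==k
    (cx,cy),(w,h),a=cv2.minAreaRect(np.argwhere(v)[:,::-1].astype(np.float32))
    if w<h:w,h,a=h,w,a+90
    u=np.array([np.cos(np.radians(a)),np.sin(np.radians(a))]);
    if u[0]<0:u=-u
    s=np.arange(-w/2-2,w/2+2,.25);prof=0
    for o in np.linspace(-.3*h,.3*h,7):
        p=np.array([cx,cy])+s[:,None]*u+o*np.array([-u[1],u[0]])
        prof=prof+cv2.remap(i,p[:,:1].astype(np.float32),p[:,1:].astype(np.float32),cv2.INTER_LINEAR)[:,0].astype(float)/7
    wht=np.clip(prof[:,2]-0,0,None);sel=(np.abs(s)<w/2-3)&(prof[:,2]>110)
    b=s[sel].mean();to=lambda q:onz(P,np.array([cx,cy])+q*u,z)
    dk=prof.sum(1);return dict(c=(cx,cy),w=w,h=h,b=b,ext=(s[sel].min(),s[sel].max()),mm=-1e3*np.sign(1)*np.linalg.norm(to(b)-to(0))*np.sign(b),ctr=to(0),s=s,dk=dk,prof=prof,axis=to(w/2)-to(-w/2))
def knob(i):
    g=i[100:250,180:350].max(2);m=(g<70).astype(np.uint8)
    cs=cv2.findContours(m,cv2.RETR_EXTERNAL,cv2.CHAIN_APPROX_NONE)[0]
    cs=[c for c in cs if cv2.contourArea(c)>600 and cv2.boundingRect(c)[1]+cv2.boundingRect(c)[3]<148]
    c=max(cs,key=cv2.contourArea);(x,y),r=cv2.minEnclosingCircle(c);return (x+180,y+100),r
E
python3 - <<'E'
from h import *
i=cv2.imread('pics/w3.png');P=np.load('pics/w3.npy',allow_pickle=True).item()
d=bubble(P,i);print({k:d[k] for k in('c','w','h','b','ext','mm','ctr','axis')})
print(np.array2string(np.c_[d['s'][::8],d['prof'][::8]].round(0)))
p,r=knob(i);print(p,r,onz(P,p,.085))
E
```

```text
{'c': (124.90034484863281, 64.61610412597656), 'w': 83.36479949951172, 'h': 15.331866264343262, 'b': np.float64(-17.55739974975586), 'ext': (np.float64(-28.43239974975586), np.float64(-6.682399749755859)), 'mm': np.float64(14.233726000418574), 'ctr': array([0.57006005, 0.02924424, 0.098     ]), 'axis': array([-0.0148296 , -0.06604097,  0.        ])}
[[-44.  40.  37.  36.]
 [-42.  47.  49.  39.]
 [-40.  93. 119.  58.]
 [-38. 106. 136.  66.]
 [-36. 108. 138.  67.]
 [-34. 107. 137.  67.]
 [-32. 107. 138.  67.]
 [-30. 110. 140.  70.]
 [-28. 167. 181. 149.]
 [-26. 211. 215. 206.]
 [-24. 219. 221. 216.]
 [-22. 218. 220. 215.]
 [-20. 218. 221. 214.]
 [-18. 218. 221. 215.]
 [-16. 217. 219. 214.]
 [-14. 218. 219. 215.]
 [-12. 218. 220. 216.]
 [-10. 200. 204. 195.]
 [ -8. 162. 170. 150.]
 [ -6. 116. 141.  82.]
 [ -4. 110. 140.  67.]
 [ -2. 109. 140.  68.]
 [  0. 110. 141.  67.]
 [  2. 109. 139.  66.]
 [  4. 110. 141.  68.]
 [  6. 111. 141.  68.]
 [  8. 111. 142.  70.]
 [ 10. 111. 142.  68.]
 [ 12. 103. 130.  65.]
 [ 14.  63.  71.  49.]
 [ 16.  99. 126.  64.]
 [ 18. 110. 142.  69.]
 [ 20. 112. 143.  70.]
 [ 22. 111. 142.  70.]
 [ 24. 111. 142.  70.]
 [ 26. 111. 142.  69.]
 [ 28. 111. 143.  70.]
 [ 30. 111. 142.  70.]
 [ 32. 112. 142.  68.]
 [ 34. 112. 143.  69.]
 [ 36. 112. 143.  70.]
 [ 38. 114. 145.  71.]
 [ 40.  85. 107.  54.]
 [ 42.  49.  48.  43.]]
(276.3365020751953, 175.58745574951172) 24.38317108154297 [ 0.45563394 -0.08388573  0.085     ]
```

```bash
python3 -c "
from h import *
print(rel([.4556,-.0839,.16],down(.766)))"
```

```text
(array([-5.000e-04, -2.000e-04, -9.018e-01]), array([ 5.4, 23.1, 52. ]))
```

Converted, 52 mm is 0.0867, 40 mm is 0.0667, -0.9 rad is -0.1432.

>>> move_arm(steps=[[[0,0,-0.0191],[0.0017,0.01,0.0167],64],[[0,0,-0.0382],[0.0033,0.02,0.0333],64],[[0,0,-0.0573],[0.005,0.03,0.05],64],[[0,0,-0.0764],[0.0083,0.0383,0.0667],64],[[0,0,-0.0955],[0.0083,0.0383,0.0867],64],[[0,0,-0.1146],[0.0083,0.0383,0.0867],64],[[0,0,-0.1337],[0.0083,0.0383,0.0867],64],[[0,0,-0.1432],[0.0083,0.0383,0.0867],64]])

```text
t: 5.5
ee_pos: [0.4554, -0.0826, 0.1597]
eef_rot: [-2.909, -1.184, 0.001]
wrist_force: [0.3, 0.0, -0.2]
opening: 0.0641
grip_force: 0.0
```

>>> move_arm(steps=[[[0,0,0],[0,0,0],64],[[0,0,0],[0,0,0],64]])

```text
t: 5.67
ee_pos: [0.4554, -0.0831, 0.1599]
eef_rot: [-2.915, -1.171, 0.0]
wrist_force: [0.5, -0.4, 0.0]
opening: 0.0637
grip_force: 0.0
```

```bash
python3 -c "
from h import *
P,i=grab('w4');s=readout.sense();print(s['ee_pos'],s['eef_rot'],s['t'],s['joint_positions'])
p,r=knob(i);A=np.load('pics/w3.npy',allow_pickle=True).item();print(p,r,onz(P,p,.085));X=tri((A,(276.34,175.6)),(P,p));print(X)
print(rel([*X[0][:2],.06],down(.766)))
"
```

```text
[ 0.45539893 -0.08330829  0.15996981] [-2.91502998e+00 -1.17075217e+00 -3.52973334e-05] 5.7167 [-4.34968096e-01  2.60764393e-01  1.78814519e+00  2.07887092e-04
  1.09284685e+00  3.71917766e-01]
(251.0, 197.5) 29.618505477905273 [ 0.45564494 -0.08101754  0.085     ]
(array([ 0.45170088, -0.08453369,  0.07038678]), [np.float64(0.2), np.float64(0.2)])
(array([-0.0002, -0.0001, -0.0022]), array([ -3.5,  -1.7, 100. ]))
```

View pics/w4.png

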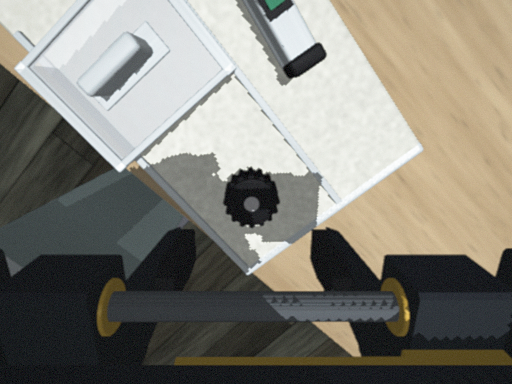

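The knob's light hub (top centre) is at px (251,204) here and about (278,180) in w3.

Run:
```python
from h import *
def hub(n,c):
    i=cv2.imread(f'pics/{n}.png');x,y=c;g=i[y-12:y+12,x-12:x+12].min(2)
    m=(g>85).astype(np.uint8);k,l,st,ct=cv2.connectedComponentsWithStats(m);print(n,[(tuple((a+[x-12,y-12]).round(1)),s[4]) for a,s in zip(ct[1:],st[1:])])
    j=1+np.argmin(np.linalg.norm(ct[1:]-12,axis=1));return ct[j]+[x-12,y-12]
A,B=[np.load(f'pics/{n}.npy',allow_pickle=True).item() for n in('w3','w4')]
a,b=hub('w3',(278,180)),hub('w4',(251,204))
X=tri((A,a),(B,b));print(X,onz(A,a,.085),onz(B,b,.085));print(rel([*X[0][:2],.062],down(.766)))
```

```text
w3 [((np.float64(277.7), np.float64(179.1)), np.int32(146))]
w4 [((np.float64(251.1), np.float64(203.9)), np.int32(154))]
(array([ 0.45195673, -0.08477513,  0.08543752]), [np.float64(0.1), np.float64(0.1)]) [ 0.45191111 -0.08478952  0.085     ] [ 0.4517536  -0.08489892  0.085     ]
(array([-0.0002, -0.0001, -0.0022]), array([-3.5, -1.3, 98. ]))
```

Converted, 100 mm is 0.1667, -3.5 mm is -0.0058.

>>> move_arm(steps=[[[0,0,0],[-0.0058,-0.0022,0.0417],64],[[0,0,0],[-0.0058,-0.0022,0.0833],64],[[0,0,0],[-0.0058,-0.0022,0.125],64],[[0,0,0],[-0.0058,-0.0022,0.1667],64],[[0,0,0],[-0.0058,-0.0022,0.1667],30],[[0,0,0],[-0.0058,-0.0022,0.1667],30],[[0,0,0],[-0.0058,-0.0022,0.1667],30],[[0,0,0],[-0.0058,-0.0022,0.1667],30]], squeeze=35)

```text
t: 6.38
ee_pos: [0.4515, -0.0848, 0.0612]
eef_rot: [-2.913, -1.171, 0.0]
wrist_force: [-1.4, 3.2, 5.8]
opening: 0.0414
grip_force: 35.0
```

Converted, -5 mm is -0.0083, -4.4 mm is -0.0073, 0.96 rad is 0.1528.

>>> move_arm(steps=[[[0,0,0.0191],[0,0,-0.001],30],[[0,0,0.0382],[0,0,-0.002],30],[[0,0,0.0573],[0,0,-0.0032],30],[[0,0,0.0764],[0,0,-0.0042],30],[[0,0,0.0955],[0,0,-0.0052],30],[[0,0,0.1146],[0,0,-0.0062],30],[[0,0,0.1337],[0,0,-0.0073],30],[[0,0,0.1528],[0,0,-0.0083],30]])

```text
t: 7.05
ee_pos: [0.4515, -0.0844, 0.0663]
eef_rot: [-3.124, 0.315, 0.001]
wrist_force: [-2.3, 8.9, 3.2]
opening: 0.0412
grip_force: 34.9
```

Converted, -3.3 mm is -0.0055, -3.1 mm is -0.0052, 0.64 rad is 0.1019.

>>> move_arm(steps=[[[0,0,0.0191],[0,0,-0.001],30],[[0,0,0.0382],[0,0,-0.002],30],[[0,0,0.0573],[0,0,-0.0032],30],[[0,0,0.0764],[0,0,-0.0042],30],[[0,0,0.0955],[0,0,-0.0052],30],[[0,0,0.1019],[0,0,-0.0055],30],[[0,0,0.1019],[0,0,-0.0055],30]])

```text
t: 7.63
ee_pos: [0.4515, -0.0841, 0.0696]
eef_rot: [-2.868, 1.277, 0.002]
wrist_force: [-1.8, 12.1, 2.5]
opening: 0.0415
grip_force: 34.9
```

```bash
python3 -c "
from h import *
P,i=grab('w5');s=readout.sense();print(s['ee_pos'],s['eef_rot'],s['t'],s['joint_positions'],s['wrist_force'],s['ft_torque'])
m=down(-.0).inv()*Ro.from_rotvec(s['eef_rot']);print(m.as_rotvec())
cv2.imwrite('pics/t5.png',viewer.get_image('top'));cv2.imwrite('pics/s5.png',viewer.get_image('side'))
a=cv2.imread('pics/s5.png')[160:240,200:280];b=cv2.imread('pics/t5.png')[180:260,190:320]
cv2.imwrite('pics/c5.png',np.hstack([cv2.resize(i,(480,360)),cv2.resize(a,(320,360))]))
"
```

```text
[ 0.45148688 -0.0840752   0.06953607] [-2.86929873e+00  1.27467460e+00  2.31982127e-03] 7.6833 [-0.44117786  0.39490247  1.88709114  0.00245775  0.86112179  1.96413289] [-0.73175979 11.57217756  2.91787978] [ 1.57989422  0.69364119 -0.10135168]
[ 0.00195552 -0.00152168  0.83611687]
```

View pics/c5.png

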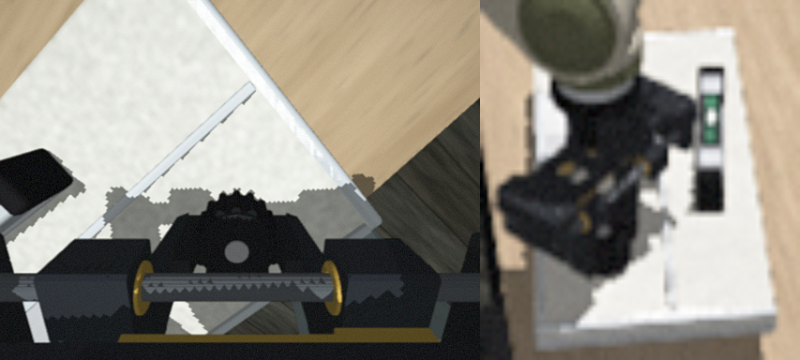

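The level is out of the wrist's view here. The side crop shows the bubble about mid-vial, so I'll release and measure.

```bash
python3 -c "
from h import *
print(rel([.5,.015,.2],down(-.134)))"
```

```text
(array([-0.0019,  0.0016, -0.7017]), array([ -41.2, -102.6, -130.2]))
```

Converted, -130 mm is -0.2167, -120 mm is -0.2, -0.44 rad is -0.07.

>>> move_arm(steps=[[[0,0,0],[0,0,0],64],[[0,0,0],[0,0,0],64],[[0,0,0],[0,0,0],64],[[0,0,0],[0,0,-0.0667],64],[[0,0,-0.0159],[0,0,-0.1333],64],[[0,0,-0.0318],[0,0,-0.2],64],[[0,0,-0.0509],[0,0,-0.2167],64],[[0,0,-0.07],[0,0,-0.2167],64]])

```text
t: 8.45
ee_pos: [0.4532, -0.0864, 0.2024]
eef_rot: [3.08, -0.608, 0.012]
wrist_force: [0.0, -0.6, -0.3]
opening: 0.0641
grip_force: 0.0
```

```bash
python3 -c "
from h import *
print(rel([.5,.015,.2],down(-.134)))"
```

```text
(array([ 0.0016, -0.0078, -0.2556]), array([   4.8, -111.6,    2.3]))
```

Converted, -111 mm is -0.185, -105 mm is -0.175, -0.26 rad is -0.0414.

>>> move_arm(steps=[[[0,0,-0.0159],[0.0017,-0.0583,0],64],[[0,0,-0.0318],[0.005,-0.1167,0],64],[[0,0,-0.0414],[0.0083,-0.175,0],64],[[0,0,-0.0414],[0.0083,-0.185,0],64],[[0,0,-0.0414],[0.0083,-0.185,0],64],[[0,0,-0.0414],[0.0083,-0.185,0],64]])

```text
t: 8.95
ee_pos: [0.499, 0.0145, 0.1986]
eef_rot: [3.134, -0.213, 0.0]
wrist_force: [-0.5, 0.3, -0.1]
opening: 0.0645
grip_force: 0.0
```

```bash
cat > m.py <<'E'
from h import *
import sys
P,i=grab(sys.argv[1]);s=readout.sense();print(s['ee_pos'],s['t'])
d=bubble(P,i,.1);print({k:d[k] for k in('c','w','h','b','ext','mm','ctr','axis')})
g=d['prof'][:,1];
for sg in (-1,1):
    k=(d['s']*sg>.2*d['w']/2)&(d['s']*sg<.48*d['w']*.85);w=np.clip(110-g[k],0,None);print('mark',(w*d['s'][k]).sum()/max(w.sum(),1e-6),g[k].min())
E
python3 m.py w6
```

```text
[0.49890785 0.01399025 0.19852486] 9.0
{'c': (219.7485809326172, 108.89118957519531), 'w': 82.904541015625, 'h': 15.246810913085938, 'b': np.float64(-0.8272705078125), 'ext': (np.float64(-11.4522705078125), np.float64(9.7977294921875)), 'mm': np.float64(0.6647008595594844), 'ctr': array([0.57080992, 0.0320647 , 0.1       ]), 'axis': array([-0.01452895, -0.06501489,  0.        ])}
mark -14.105949113814436 66.85714285714286
mark 14.462594357052367 67.14285714285714
```

>>> move_arm(steps=[[[0,0,0],[0,0,0],64],[[0,0,0],[0,0,0],64],[[0,0,0],[0,0,0],64],[[0,0,0],[0,0,0],64],[[0,0,0],[0,0,0],64],[[0,0,0],[0,0,0],64]])

```text
t: 9.5
ee_pos: [0.4991, 0.0147, 0.1983]
eef_rot: [-3.134, 0.213, -0.0]
wrist_force: [0.6, -0.4, 0.7]
opening: 0.0642
grip_force: 0.0
```

```bash
python3 m.py w7; python3 -c "
from h import *
print(rel([.4515,-.0842,.12],down(-.134)))"
```

```text
[0.49914727 0.0147765  0.1983443 ] 9.55
{'c': (220.04119873046875, 109.03305053710938), 'w': 83.35263061523438, 'h': 15.293522834777832, 'b': np.float64(-0.6763153076171875), 'ext': (np.float64(-11.426315307617188), np.float64(10.073684692382812)), 'mm': np.float64(0.5430824859165889), 'ctr': array([0.57078582, 0.032132  , 0.1       ]), 'axis': array([-1.46715150e-02, -6.53096085e-02, -2.77555756e-17])}
mark -14.047347053648933 64.42857142857143
mark 14.536297091814896 65.57142857142857
(array([-0.    , -0.    , -0.0014]), array([-33.9, 104.5,  78.3]))
```

Converted, 129 mm is 0.215, 104 mm is 0.1733.

>>> move_arm(steps=[[[0,0,0],[-0.0183,0.0583,0.0433],64],[[0,0,0],[-0.0367,0.1167,0.0867],64],[[0,0,0],[-0.0567,0.1733,0.13],64],[[0,0,0],[-0.0567,0.1733,0.13],64],[[0,0,0],[-0.0567,0.1733,0.175],64],[[0,0,0],[-0.0567,0.1733,0.215],64],[[0,0,0],[-0.0567,0.1733,0.215],30],[[0,0,0],[-0.0567,0.1733,0.215],30]])

```text
t: 10.22
ee_pos: [0.4514, -0.0833, 0.0694]
eef_rot: [-3.134, 0.212, 0.002]
wrist_force: [0.2, -0.6, -0.4]
opening: 0.0525
grip_force: 0.0
```

Converted, -0.5 mm is -0.0008, -0.2 mm is -0.0003, 0.09 rad is 0.0143.

>>> move_arm(steps=[[[0,0,0],[0,0,0],30],[[0,0,0],[0,0,0],30],[[0,0,0],[0,0,0],30],[[0,0,0.0072],[0,0,-0.0003],30],[[0,0,0.0143],[0,0,-0.0008],30],[[0,0,0.0143],[0,0,-0.0008],30],[[0,0,0.0143],[0,0,-0.0008],30]])

```text
t: 10.8
ee_pos: [0.4524, -0.0839, 0.0712]
eef_rot: [3.121, -0.352, 0.004]
wrist_force: [0.8, -0.4, 7.0]
opening: 0.041
grip_force: 35.0
```

Converted, -129 mm is -0.215, -105 mm is -0.175, -0.09 rad is -0.0143.

>>> move_arm(steps=[[[0,0,0],[0,0,0],64],[[0,0,0],[0,0,0],64],[[0,0,0],[0,0,0],64],[[0,0,-0.0072],[0,0,-0.0667],64],[[0,0,-0.0143],[0,0,-0.1333],64],[[0,0,-0.0143],[0.0183,-0.0583,-0.175],64],[[0,0,-0.0143],[0.0367,-0.1167,-0.215],64],[[0,0,-0.0143],[0.0567,-0.1733,-0.215],64]])

```text
t: 11.47
ee_pos: [0.5095, 0.0107, 0.2033]
eef_rot: [3.133, -0.214, 0.011]
wrist_force: [1.4, -0.8, 1.3]
opening: 0.0637
grip_force: 0.0
```

>>> move_arm(steps=[[[0,0,0],[0,0,0],64],[[0,0,0],[0,0,0],64],[[0,0,0],[0,0,0],64],[[0,0,0],[0,0,0],64],[[0,0,0],[0,0,0],64]])

```text
t: 11.88
ee_pos: [0.5074, 0.0092, 0.1985]
eef_rot: [-3.134, 0.215, 0.001]
wrist_force: [0.0, 0.2, 0.7]
opening: 0.0641
grip_force: 0.0
```

```bash
python3 m.py w8
```

```text
[0.5074553  0.00925695 0.19861048] 11.9333
{'c': (214.80526733398438, 120.21977233886719), 'w': 82.56016540527344, 'h': 14.97757339477539, 'b': np.float64(0.34491729736328125), 'ext': (np.float64(-10.280082702636719), np.float64(10.969917297363281)), 'mm': np.float64(-0.2801468582629965), 'ctr': array([0.57082502, 0.03227892, 0.1       ]), 'axis': array([-1.48160157e-02, -6.53981215e-02, -2.77555756e-17])}
mark -13.8013753961084 63.28571428571429
mark 14.445165994663139 66.57142857142857
```

```bash
python3 -c "
from h import *
print(rel([.4709,.043,.108],down(-.134)))"
```

```text
(array([ 0.    ,  0.0006, -0.0028]), array([-40.8, -28.4,  90.6]))
```

Converted, 90 mm is 0.15, 65 mm is 0.1083.

>>> move_arm(steps=[[[0,0,0],[-0.0333,-0.0233,0.0167],50],[[0,0,0],[-0.0683,-0.0467,0.05],44],[[0,0,0],[-0.0683,-0.0467,0.0667],44],[[0,0,0],[-0.0683,-0.0467,0.1083],44],[[0,0,0],[-0.0683,-0.0467,0.15],44],[[0,0,0],[-0.0683,-0.0467,0.15],44],[[0,0,0],[-0.0683,-0.0467,0.15],0],[[0,0,0],[-0.0683,-0.0467,0.15],0]], squeeze=20)

```text
t: 12.6
ee_pos: [0.4716, 0.043, 0.11]
eef_rot: [3.134, -0.213, 0.002]
wrist_force: [0.8, 0.6, 0.1]
opening: 0.0331
grip_force: 0.0
```

>>> move_arm(steps=[[[0,0,0],[0,0,0],0],[[0,0,0],[0,0,0],0],[[0,0,0],[0,0,0],0],[[0,0,0],[0,0,0],0]])

```text
t: 12.93
ee_pos: [0.4714, 0.0434, 0.1096]
eef_rot: [3.134, -0.212, 0.003]
wrist_force: [0.1, -0.3, 5.5]
opening: 0.0119
grip_force: 20.0
```

Converted, 124 mm is 0.2067, 118 mm is 0.1967.

>>> move_arm(steps=[[[0,0,0],[0,0.0167,0],0],[[0,0,0],[0,0.0467,0],0],[[0,0,0],[0,0.08,0],0],[[0,0,0],[0,0.1133,0],0],[[0,0,0],[0,0.1467,0],0],[[0,0,0],[0,0.1767,0],0],[[0,0,0],[0,0.1967,0],0],[[0,0,0],[0,0.2067,0],0]])

```text
t: 13.6
ee_pos: [0.4561, -0.082, 0.1097]
eef_rot: [3.133, -0.215, 0.01]
wrist_force: [12.4, 0.7, -1.7]
opening: 0.012
grip_force: 20.0
```

Converted, 6 mm is 0.01, 4 mm is 0.0067.

>>> move_arm(steps=[[[0,0,0],[0,0.0033,0],0],[[0,0,0],[0,0.0067,0],0],[[0,0,0],[0,0.01,0],0],[[0,0,0],[0,0.01,0],0]])

```text
t: 13.93
ee_pos: [0.4557, -0.0845, 0.1097]
eef_rot: [-3.131, 0.215, -0.011]
wrist_force: [15.9, 16.5, 0.8]
opening: 0.012
grip_force: 19.9
```

>>> move_arm(steps=[[[0,0,0],[0.0012,0.0025,0],0],[[0,0,0],[0.0012,0.005,0],0],[[0,0,0],[0.0012,0.005,0],0]])

```text
t: 14.18
ee_pos: [0.4557, -0.0847, 0.1095]
eef_rot: [-3.125, 0.215, -0.009]
wrist_force: [17.6, 33.7, 5.3]
opening: 0.012
grip_force: 19.9
```

Converted, -95 mm is -0.1583, -92 mm is -0.1533.

>>> move_arm(steps=[[[0,0,0],[0,0,0],44],[[0,0,0],[0,0,0],44],[[0,0,0],[0,-0.0033,0],44],[[0,0,0],[0,-0.0033,-0.05],44],[[0,0,0],[0,-0.0033,-0.1083],44],[[0,0,0],[0.0167,-0.05,-0.1533],40],[[0,0,0],[0.05,-0.1083,-0.1533],20],[[0,0,0],[0.0867,-0.1583,-0.1533],0]])

```text
t: 14.85
ee_pos: [0.5189, -0.0007, 0.2027]
eef_rot: [3.133, -0.215, 0.005]
wrist_force: [0.5, -0.3, 0.2]
opening: 0.0287
grip_force: 0.0
```

>>> move_arm(steps=[[[0,0,0],[0,0,0],0],[[0,0,0],[0,0,0],0],[[0,0,0],[0,0,0],0],[[0,0,0],[0,0,0],0]])

```text
t: 15.18
ee_pos: [0.5174, -0.0024, 0.2006]
eef_rot: [3.134, -0.214, -0.001]
wrist_force: [1.1, -0.3, -0.1]
opening: 0.002
grip_force: 0.0
```

```bash
python3 m.py w9
```

```text
[ 0.51749193 -0.00234248  0.20077884] 15.2333
{'c': (203.7034454345703, 134.0586395263672), 'w': 80.47107696533203, 'h': 14.44991397857666, 'b': np.float64(0.13946151733398438), 'ext': (np.float64(-10.235538482666016), np.float64(10.514461517333984)), 'mm': np.float64(-0.11578248988928294), 'ctr': array([0.57090035, 0.0321725 , 0.1       ]), 'axis': array([-1.45513304e-02, -6.52040325e-02, -2.77555756e-17])}
mark -13.618454361683028 66.71428571428571
mark 14.009339701165656 69.0
```

View pics/w9.png

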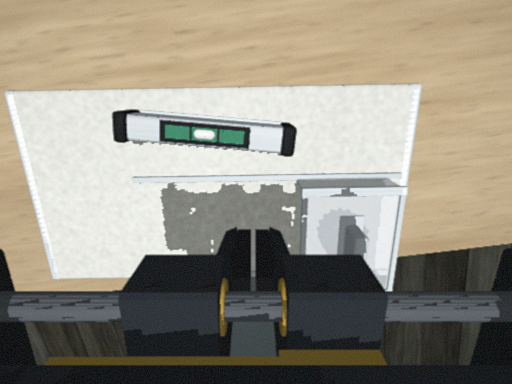

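The bubble is in the middle (203,134) and the guard is shut at (298–405, 180–285).

```bash
python3 -c "
from h import *
L=[(np.load(f'pics/{n}.npy',allow_pickle=True).item(),c) for n,c in (('w7',(220.04,109.03)),('w8',(214.8,120.22)),('w9',(203.7,134.06)))]
print(tri(*L));print(rel([.5709,.0322,.112],down(-.223)))"
```

```text
(array([0.57079276, 0.03229681, 0.0993022 ]), [np.float64(0.1), np.float64(0.1), np.float64(0.0)])
(array([0.0002, 0.0005, 0.0862]), array([ 48.2, -41.5,  88.8]))
```

Converted, 89 mm is 0.1483, -41.5 mm is -0.0692, 0.086 rad is 0.0137.

>>> move_arm(steps=[[[0,0,0.0064],[0.0267,-0.0233,0.0167],0],[[0,0,0.0137],[0.0533,-0.0467,0.05],0],[[0,0,0.0137],[0.08,-0.0692,0.0833],0],[[0,0,0.0137],[0.08,-0.0692,0.1167],0],[[0,0,0.0137],[0.08,-0.0692,0.14],0],[[0,0,0.0137],[0.08,-0.0692,0.1483],0],[[0,0,0.0137],[0.08,-0.0692,0.1483],0],[[0,0,0.0137],[0.08,-0.0692,0.1483],0]])

```text
t: 15.9
ee_pos: [0.5714, 0.0327, 0.1127]
eef_rot: [3.122, -0.348, 0.001]
wrist_force: [-0.3, 0.7, 0.9]
opening: 0.0005
grip_force: 0.0
```

```bash
python3 -c "
from h import *
print(rel([.5708,.0322,.1],down(-.223)))"
```

```text
(array([-0.0001, -0.001 ,  0.0009]), array([-0.5,  0.6, 12.7]))
```

Converted, 11 mm is 0.0183, 10 mm is 0.0167.

>>> move_arm(steps=[[[0,0,0],[-0.0007,0.0007,0.005],0],[[0,0,0],[-0.0007,0.0007,0.01],0],[[0,0,0],[-0.0007,0.0007,0.0142],0],[[0,0,0],[-0.0007,0.0007,0.0167],0],[[0,0,0],[-0.0007,0.0007,0.0183],0],[[0,0,0],[-0.0007,0.0007,0.0183],0]])

```text
t: 16.4
ee_pos: [0.5707, 0.0331, 0.1007]
eef_rot: [-3.122, 0.347, 0.0]
wrist_force: [0.2, 0.4, 0.4]
opening: 0.0005
grip_force: 0.0
```

Converted, 1.5 mm is 0.0025, 1 mm is 0.0017.

>>> move_arm(steps=[[[0,0,0],[0,0,0.0008],0],[[0,0,0],[0,0,0.0017],0],[[0,0,0],[0,0,0.0025],0],[[0,0,0],[0,0,0.0025],0]])

```text
t: 16.73
ee_pos: [0.5707, 0.033, 0.0992]
eef_rot: [3.122, -0.347, -0.0]
wrist_force: [0.3, 0.4, -0.1]
opening: 0.0004
grip_force: 0.0
```

Converted, 1.5 mm is 0.0025, 1 mm is 0.0017.

>>> move_arm(steps=[[[0,0,0],[0,0,0.0008],0],[[0,0,0],[0,0,0.0017],0],[[0,0,0],[0,0,0.0025],0],[[0,0,0],[0,0,0.0025],0]])

```text
t: 17.07
ee_pos: [0.5707, 0.0331, 0.0977]
eef_rot: [-3.122, 0.347, 0.0]
wrist_force: [0.3, 0.3, 0.0]
opening: 0.0004
grip_force: 0.0
```

>>> move_arm(steps=[[[0,0,0],[0,0,0.0007],0],[[0,0,0],[0,0,0.0013],0],[[0,0,0],[0,0,0.002],0],[[0,0,0],[0,0,0.002],0]])

```text
t: 17.4
ee_pos: [0.5708, 0.033, 0.0974]
eef_rot: [3.122, -0.347, 0.001]
wrist_force: [-3.8, -0.2, 7.6]
opening: 0.0005
grip_force: 3.7
```

Converted, 0.3 mm is 0.0005.

>>> move_arm(steps=[[[0,0,0],[0,0,0.0005],0],[[0,0,0],[0,0,0.0005],0],[[0,0,0],[0,0,0.0005],0],[[0,0,0],[0,0,0.0005],0],[[0,0,0],[0,0,0.0005],0]])

```text
t: 17.82
ee_pos: [0.5709, 0.033, 0.0974]
eef_rot: [3.122, -0.346, 0.001]
wrist_force: [-4.1, 1.0, 9.9]
opening: 0.0005
grip_force: 4.8
```

```bash
python3 -c "
from h import *
for k in range(3):
    b=viewer.get_image('side');s=readout.sense();print(s['ee_pos'],s['wrist_force'],s['t'])
P,i=grab('w10')
cv2.imwrite('pics/c10.png',np.hstack([cv2.resize(i,(400,300)),cv2.resize(b[150:250,200:300],(300,300),interpolation=cv2.INTER_CUBIC)]))"
```

```text
[0.57086282 0.03302565 0.09741986] [-4.02116302  0.37581848  9.65789036] 17.8667
[0.5708904  0.0329994  0.09740787] [-3.28022055  0.25271188  8.99750585] 17.9167
[0.57087553 0.03301898 0.09740319] [-2.70696831  0.88587076  8.54905368] 17.9667
```

View pics/c10.png

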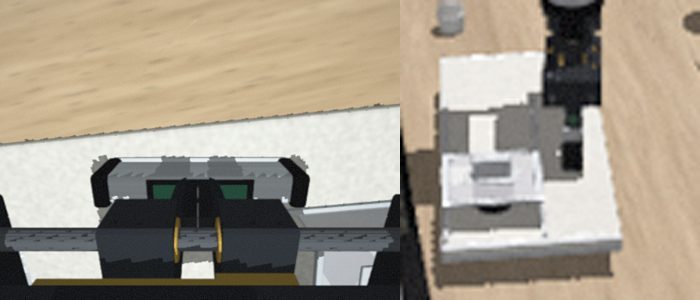

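The fingers press on the middle of the level's top, between the green vial ends. The guard is shut in the side crop. The force is drifting to about 8.5 N, so I'll trim it.

>>> move_arm(steps=[[[0,0,0],[0,0,0.0003],0],[[0,0,0],[0,0,0.0003],0],[[0,0,0],[0,0,0.0003],0],[[0,0,0],[0,0,0.0003],0],[[0,0,0],[0,0,0.0003],0],[[0,0,0],[0,0,0.0003],0],[[0,0,0],[0,0,0.0003],0],[[0,0,0],[0,0,0.0003],0]])

```text
t: 18.68
ee_pos: [0.5709, 0.033, 0.0974]
eef_rot: [3.122, -0.347, 0.001]
wrist_force: [-4.7, 0.2, 10.7]
opening: 0.0006
grip_force: 5.3
```

>>> move_arm(steps=[[[0,0,0],[0,0,0],0],[[0,0,0],[0,0,0],0],[[0,0,0],[0,0,0],0],[[0,0,0],[0,0,0],0]])

```text
t: 19.02
ee_pos: [0.5709, 0.033, 0.0974]
eef_rot: [3.122, -0.347, 0.001]
wrist_force: [-3.5, 0.9, 10.8]
opening: 0.0005
grip_force: 5.3
```

```bash
python3 -c "
from station import workorder
print(workorder.hand_in())"
```

```text
the job is handed in; nothing more can be done
None
```

The job is handed in at about 19 s: the guard was opened to its stop, the shelf levelled, and the guard shut again to its stop. The bubble stood within about 0.1 mm of the middle when last measured, just before pressing (the fingers hide it now). The arm is still pressing the level at about 10.8 N, and I did not touch the salt shaker, mug or tin.

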